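Turn a microphone's parts round for reassembly

TASK

The four parts of a dismantled microphone (grille, sleeve, capsule, transformer) stand in the white teardown rack in the order they came off. Move them to the empty plywood assembly rack in the reverse order, so that the leftmost part ends up in the rightmost bay and so on, each upright in the middle of its own bay. Don't tip any part over, and leave the jack plug, the rule and everything else on the bench where they are.

Things in the scene. Friction and masses are not known exactly. Their poses are not given: they have to be found in the camera images.
- grille_c (a point): Centre (half-way up) of the microphone's grille, dark steel with bright bands: a round skirt 44 mm across and 28 mm high, closed by a dome, 48 mm high in all. Loose, about 80 g; stands upright at the start. Its axes are the part's, z up.
- sleeve_c (a point): Centre (half-way up) of the microphone's aluminium body sleeve, a plain upright cylinder 32 mm across, 54 mm high, dark bore on top. Loose, about 120 g; stands upright at the start. Its axes are the part's, z up.
- capsule_c (a point): Centre (half-way up) of the microphone's capsule, a black plastic disc-like cylinder 40 mm across, 30 mm high, brass face with six dark holes on top. Loose, about 60 g; stands upright at the start. Its axes are the part's, z up.
- transformer_c (a point): Centre (half-way up) of the microphone's transformer, a rectangular dark steel block with copper in the middle of its top, 36 mm along its own x, 30 mm along its y, 34 mm high, turned up to 0.25 rad to the rack. Loose, about 160 g; stands upright at the start. Its axes are the part's, z up.
- seat_grille: The seat of the teardown rack on which the grille stands at the start: a fixed grey square plate 62 x 62 mm, 2 mm thick, with a black outline of the grille. Origin at the middle of its underside; its top is 10 mm above the table. It stays put and so records the starting place.
- seat_sleeve: The seat of the teardown rack on which the sleeve stands at the start: a fixed grey square plate 62 x 62 mm, 2 mm thick, with a black outline of the sleeve. Origin at the middle of its underside; its top is 10 mm above the table. It stays put and so records the starting place.
- seat_capsule: The seat of the teardown rack on which the capsule stands at the start: a fixed grey square plate 62 x 62 mm, 2 mm thick, with a black outline of the capsule. Origin at the middle of its underside; its top is 10 mm above the table. It stays put and so records the starting place.
- seat_transformer: The seat of the teardown rack on which the transformer stands at the start: a fixed grey square plate 62 x 62 mm, 2 mm thick, with a black outline of the transformer. Origin at the middle of its underside; its top is 10 mm above the table. It stays put and so records the starting place.
- teardown_rack: Low white plastic rack, fixed, 70 mm deep (its x), four bays along its y, middles at y = +105 (left seen from the robot), +35, -35, -105 mm; seat tops 10 mm above its underside; ribs 4 mm thick, up to 16 mm high, between bays. A fifth pocket at y = +168 mm holds a jack plug. Origin: underside, middle of the four bays. It may be the nearer or the further rack.
- assembly_rack: Plywood rack with aluminium ribs, fixed, empty, 70 mm deep (its x), four bays along its y, middles at x = 0, y = +105 (left seen from the robot), +35, -35, -105 mm; floors 10 mm above its underside; ribs 4 mm thick, up to 18 mm high; ends at y = +-140 mm, 22 mm high. Origin: underside, middle of the bays; parallel to the other rack within 0.25 rad, x away from the robot.
- jack_plug: Bystander to leave alone: brass jack plug, 57 x 14 x 14 mm, in the end pocket of the teardown rack. Origin: on its underside, near its middle.
- steel_rule: Bystander to leave alone: flat steel rule, 24 x 150 x 5 mm, on the table between the racks. Origin: on its underside, near its middle.
- cleaner_bottle: Bystander to leave alone: blue bottle, 60 mm across, 130 mm high, right of the racks. Origin: on its underside, near its middle.
- carton: Bystander to leave alone: cardboard box, 60 x 100 x 30 mm, left of the racks. Origin: on its underside, near its middle.
- parts_bowl: Bystander to leave alone: white bowl, 110 mm across, 45 mm high, left of the racks. Origin: on its underside, near its middle.
- speaker: Bystander to leave alone: bare loudspeaker, 76 mm across, 30 mm high, beyond the racks. Origin: on its underside, near its middle.
- driver: Bystander to leave alone: screwdriver lying along y beyond the racks, about 160 mm long. Origin: on its underside, near its middle.
Things that resemble listed ones, but are neither listed nor needed, are in the scene too. What is shaped like the part that bears grille_c but green or turquoise is not meant.

How it is judged:
By the outcome, as a careful person would: the job done as asked, in the order asked, and still so for the second after the job is handed in, with the robot touching nothing.
It also fails if it takes over 96 s, if anything falls off the work surface, if the arm or the gripper's body presses on something with over 40 N, if the wrist force passes 120 N, or if a joint passes its speed limit or range.

ROBOT

A 7-joint arm with a two-finger parallel gripper is mounted at the origin on the work surface. World frame = base frame: x ahead of the robot, y to its left, z up, the work surface at z = 0. Lengths are in m, angles in rad, forces in N, time in s.
With the tool pointing down it reaches from about 0.425 to 0.925 m from the base axis. Payload 6.8 kg.
Tool frame: the origin (TCP) lies on the mounting face of the last link; the fingertips stand 173 mm ahead of it and the grasp point (between the pads) lies 155 mm ahead of it (grip_point_offset is the distance from the TCP to the grasp point, in m); x points along the fingers, z is the direction in which the jaws open and shut, and the axes are right-handed (so a half turn about x gives the same grasp; the last joint's range is limited). The gripper opens to 85 mm and grips with 20 to 120 N. Pads are 22 mm wide; open, the fingers measure 114 mm over their backs; the gripper's body (76 mm by 85 mm) begins 54 mm behind the grasp point. The pads swing forward as they close: fully open they stand 13 mm farther back than shut.
Start: joints at [1.06, 0.477, 0.022, 1.555, -0.011, 1.109, -0.083], TCP at [0.265, -0.621, 0.405] pointing down, gripper open.
Joint ranges: [-2.96, 2.96], [-0.34, 2.1], [-1.41, 1.46], [0.24, 2.44], [-1.37, 4.51], [0.17, 1.92], [-2.96, 2.96]. Speed limits (rad/s): [2.39, 2.39, 3.14, 3.14, 3.14, 3.14, 3.14].

INTERFACE

Orientations are given as a rotation vector (axis times angle).
In Python, from bench import * gives the robot as it stands. The module is installed in compiled form; this text tells all that it offers.
- The arm moves only by the tool servo_tool, never from a script. Its argument "motion" is a list of rows, each a list of 5 numbers: the shift along the tool's x, y, z in m, then the turn about the tool's x in degrees, then the gripper command: -1 is fully open, 1 is shut, values between are in proportion. In form: [[dx, dy, dz, turn, fingers], ...]. A call has 1 to 8 rows; each row is the pose to reach, as a shift and turn from the pose measured when the call began, along the tool's axes at that moment; what a row does not reach only later rows make up. A row lasts 1/10 s, in which the tool goes at most 50 mm and 8.59 degrees, less where a joint would pass 70% of its speed; a pose out of reach is approached as far as the arm can. A call with a gripper value outside its range is refused whole. The fingers move at their own pace and stop on an object; "force" is the grip in N (left out, the last holds). Time passes only in rows, so rows that repeat a pose let the fingers close. It gives the time, the measured TCP pose, the force and the opening at its end, in the units of the state.
- get_obs(): the state, without advancing time (a new reading comes with each control period).
- grab_frame(name): name is "scene" or "top" or "wrist"; returns the picture (400x640x3 uint8, red, green, blue); there is no depth.
- camera_params(name): a dict with "mtx" (3x3 intrinsics, pixels), "world_to_cam" (4x4, takes a point from world to camera coordinates); the wrist camera has in their place "T_tool_cam" (4x4, takes a point from camera to tool coordinates, whose origin is the TCP and whose axes are the tool frame's). Camera axes: x right, y down, z forward; pixel columns grow to the right and rows downward; lengths in m; the calibration is good to about 2 mm. The wrist camera is an equidistant fisheye: a pixel r from the principal point sees the ray r / f radians off the axis. A picture is of the moment at which its call begins: read the wrist's pose just before it. camera_params takes no time and is no camera call.
- hand_in(): hands the job in, once; it reports no verdict.
The state is a dict: "clock": time; "joints": joint angles; "qvel": joint speeds; "tau": joint torques, N m; "tcp_pos": TCP position; "orientation": TCP orientation; "contact_force": force on the tool from outside, world axes, zero at the start; "moment": the same for the moment, N m; "grip_width": finger opening in m.
Only numpy, scipy, OpenCV 4.12 (cv2) and the standard library are available. Lean on these libraries where they do the work, as an engineer would, in place of code of your own. Each camera call takes 0.05 s, during which the arm holds its last target. There are 200 camera calls.

## Working session

There is one attempt and no reset: what is moved stays moved. The work goes in short steps, Python scripts to look and compute and a tool call to move; the robot and the scene stay as the last step left them, time stands still between calls to the robot, and variables do not carry over. Pictures are saved under pics/ and viewed, about 12 in all and at most 16, crops included, and the job is handed in when it is done.

Besides the shell and the picture viewer there is one more tool, called after "Emit:" as a command line: name --pt "numbers of a row" for each row, then --argument value for the rest. servo_tool: Moves the arm, as the interface text tells. Its arguments: {"type":"object","properties":{"motion":{"type":"array","items":{"type":"array","items":{"type":"number"}}},"force":{"type":"number"}},"required":["motion"]}

```bash
mkdir -p pics
python3 - <<'E'
from bench import *
import cv2,numpy as np
o=get_obs();print(o)
for n in("top","scene"):
    cv2.imwrite(f"pics/{n}0.png",grab_frame(n)[:,:,::-1]);c=camera_params(n);print(n,c["mtx"].tolist(),np.round(c["world_to_cam"],4).tolist())
print(camera_params("wrist"))
E
```

```text
{'clock': 0.0, 'joints': array([ 1.05993498,  0.47776452,  0.02235326,  1.55646557, -0.0115013 ,
        1.10926929, -0.08311485]), 'qvel': array([-2.00721488e-03,  7.61298651e-04, -5.69811923e-05, -1.33524011e-04,
       -5.84521022e-04, -2.76711423e-04,  1.39655144e-03]), 'tau': array([-4.57312080e-04, -5.96453404e+01,  1.60743456e+00, -2.81194013e+01,
        1.23661361e-02,  9.30046634e-03,  2.16971239e-05]), 'tcp_pos': array([ 0.26446395, -0.62072942,  0.40374358]), 'orientation': array([ 0.9085306 ,  1.37482796, -0.90710788]), 'contact_force': array([-0.10524311,  0.20427835, -0.46393037]), 'moment': array([ 0.01512952,  0.04403503, -0.01318784]), 'grip_width': 0.08547037635194837}
top [[469.92596244804565, 0.0, 324.11539742955097], [0.0, 469.92596244804565, 196.79659938899078], [0.0, 0.0, 1.0]] [[0.0177, -0.9998, 0.0028, -0.0346], [-0.9945, -0.0179, -0.1036, 0.6288], [0.1036, -0.0009, -0.9946, 1.1918], [0.0, 0.0, 0.0, 1.0]]
scene [[516.24505980469, 0.0, 321.1007964823121], [0.0, 516.24505980469, 197.18337635823443], [0.0, 0.0, 1.0]] [[0.8732, 0.4874, 0.0039, -0.5264], [0.3739, -0.6648, -0.6467, -0.1879], [-0.3126, 0.5662, -0.7627, 1.6393], [0.0, 0.0, 0.0, 1.0]]
{'mtx': array([[309.70691629,   0.        , 319.47862253],
       [  0.        , 309.70691629, 195.89311662],
       [  0.        ,   0.        ,   1.        ]]), 'T_tool_cam': array([[-8.10570383e-04, -3.24566245e-01,  9.45862620e-01,
         3.02855522e-02],
       [ 2.80578995e-05, -9.45862937e-01, -3.24566330e-01,
         8.47573157e-02],
       [ 9.99999671e-01, -2.36544937e-04,  7.75795131e-04,
        -4.95445901e-05],
       [ 0.00000000e+00,  0.00000000e+00,  0.00000000e+00,
         1.00000000e+00]])}
```

View pics/top0.png

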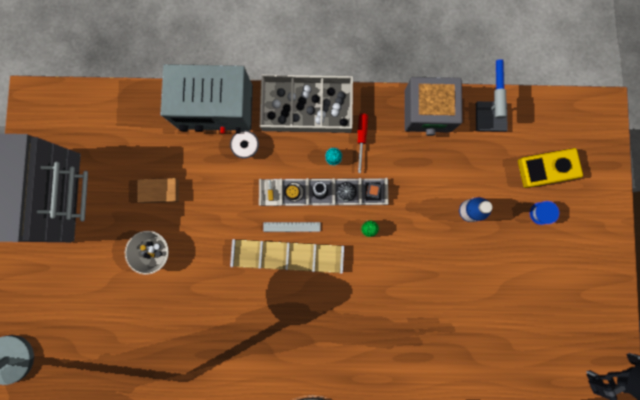

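View pics/scene0.png

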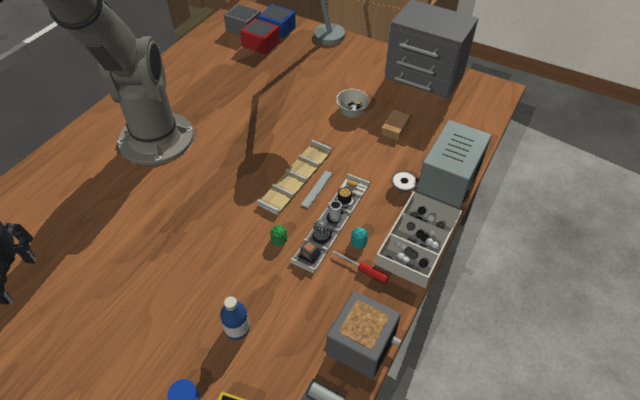

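The top view shows, left to right in the further white rack: plug (272,190), capsule (292,190), sleeve (320,188), grille (347,190) and transformer (374,190). The empty rack lies nearer the robot, from (233,253) to (343,258). The green and turquoise decoys are at (370,229) and (334,156).

```bash
cat > h.py <<'E'
from bench import *
import cv2,numpy as np
from scipy.spatial.transform import Rotation as R
def ray(n,uv,z,pose=None):
    """pixels -> world points on plane z"""
    c=camera_params(n);K=c["mtx"];uv=np.atleast_2d(uv).astype(float)
    d=np.c_[(uv[:,0]-K[0,2])/K[0,0],(uv[:,1]-K[1,2])/K[1,1],np.ones(len(uv))]
    if n=="wrist":
        r=np.hypot(d[:,0],d[:,1]);d=np.c_[d[:,:2]*(np.sin(r)/np.maximum(r,1e-9))[:,None],np.cos(r)]
        T=np.eye(4);T[:3,:3]=R.from_rotvec(pose["orientation"]).as_matrix();T[:3,3]=pose["tcp_pos"];T=T@c["T_tool_cam"]
    else:T=np.linalg.inv(c["world_to_cam"])
    d=d@T[:3,:3].T;o=T[:3,3]
    return o+d*((z-o[2])/d[:,2])[:,None]
E
python3 - <<'E'
from h import *
im=cv2.imread("pics/top0.png")[165:285,220:400]
cv2.imwrite("pics/top0c.png",cv2.resize(im,None,fx=4.4,fy=4.4,interpolation=cv2.INTER_CUBIC))
o=get_obs();print(R.from_rotvec(o["orientation"]).as_matrix().round(3))
E
```

```text
[[-0.001  0.92   0.392]
 [ 0.001  0.392 -0.92 ]
 [-1.    -0.    -0.002]]
```

View pics/top0c.png

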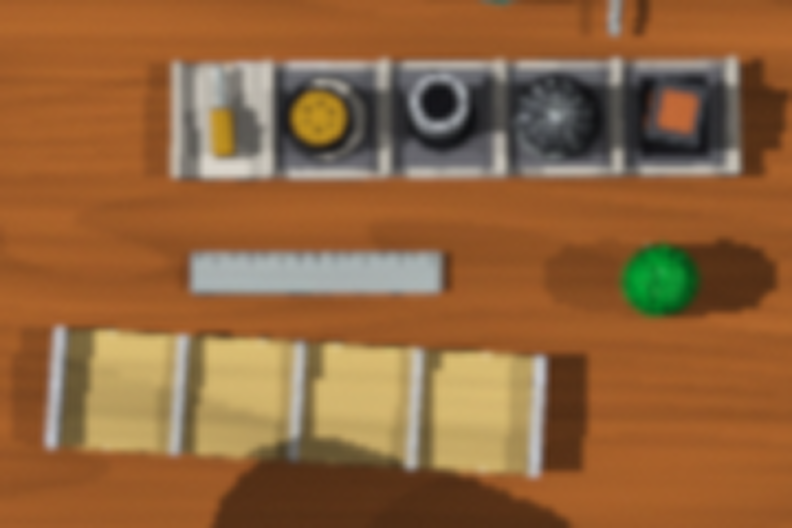

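The crop shows capsule (319,117), sleeve (439,102), grille (556,115) and copper (678,111) in crop pixels. The assembly rack's end tops run (60,328)-(50,447) and (543,357)-(536,475).

Run:
```python
from h import *
p=lambda a,z:ray("top",np.array(a)/4.4+[220-.4,165-.4],z).round(4)
print("caps",p([[319,117]],.04),"slv",p([[439,102]],.064),"gril",p([[556,115]],.035),"tr",p([[678,111]],.044))
a=p([[60,328],[50,447],[543,357],[536,475]],.022);print("asm",a.tolist(),a.mean(0))
y=a[:2].mean(0)-a[2:].mean(0);print(np.linalg.norm(y),np.arctan2(-y[0],y[1]))
t=p([[176,62],[176,178],[734,59],[734,174]],.012);print("tear",t.tolist())
y=t[:2].mean(0)-t[2:].mean(0);print(np.linalg.norm(y),np.arctan2(-y[0],y[1]))
```

```text
caps [[0.6417 0.0599 0.04  ]] slv [[ 0.6489 -0.0109  0.064 ]] gril [[ 0.646 -0.08   0.035]] tr [[ 0.6486 -0.1512  0.044 ]]
asm [[0.5154, 0.2112, 0.022], [0.4456, 0.2144, 0.022], [0.5034, -0.0748, 0.022], [0.4344, -0.0716, 0.022]] [0.4747 0.0698 0.022 ]
0.2862351480863243 -0.04053722147092919
tear [[0.6768, 0.149, 0.012], [0.6065, 0.1468, 0.012], [0.6848, -0.1883, 0.012], [0.6149, -0.1886, 0.012]]
0.336449940555798 0.024374538465289513
```

Emit:
servo_tool --pt "0.005 0.037 -0.03 -8 -1" --pt "0.01 0.074 -0.06 -16 -1" --pt "0.015 0.111 -0.09 -24 -1" --pt "0.02 0.148 -0.12 -32 -1" --pt "0.025 0.185 -0.15 -40 -1" --pt "0.03 0.222 -0.18 -48 -1" --pt "0.035 0.259 -0.21 -56 -1" --pt "0.04 0.296 -0.24 -64 -1" --force 40

```text
clock: 0.9
tcp_pos: [0.4431, -0.282, 0.3639]
orientation: [0.037, 1.571, -0.035]
contact_force: [1.1, -0.3, -0.2]
grip_width: 0.0853
```

Emit:
servo_tool --pt "0 0.037 0.022 -1 -1" --pt "0 0.074 0.044 -2 -1" --pt "0 0.111 0.066 -3 -1" --pt "0 0.148 0.088 -4 -1" --pt "0 0.185 0.11 -4 -1" --pt "0 0.222 0.132 -4 -1" --pt "0 0.255 0.15 -4 -1" --pt "0 0.255 0.15 -4 -1"

```text
clock: 1.7
tcp_pos: [0.6061, -0.0277, 0.364]
orientation: [-0.021, 1.57, 0.03]
contact_force: [-0.4, 0.3, -0.3]
grip_width: 0.0853
```

```bash
cat > w.py <<'E'
import sys,pickle
from h import *
o=get_obs();im=grab_frame("wrist")[:,:,::-1]
z=R.from_rotvec(o["orientation"]).as_matrix()[:,2];print(o["clock"],o["tcp_pos"].round(4),"zangle deg",np.degrees(np.arctan2(z[1],z[0])).round(2))
cv2.imwrite(f"pics/{sys.argv[1]}.png",im);pickle.dump(o,open(f"pics/{sys.argv[1]}.pkl","wb"))
E
python3 w.py w1
```

```text
1.7 [ 0.6061 -0.0277  0.364 ] zangle deg 1.88
```

View pics/w1.png

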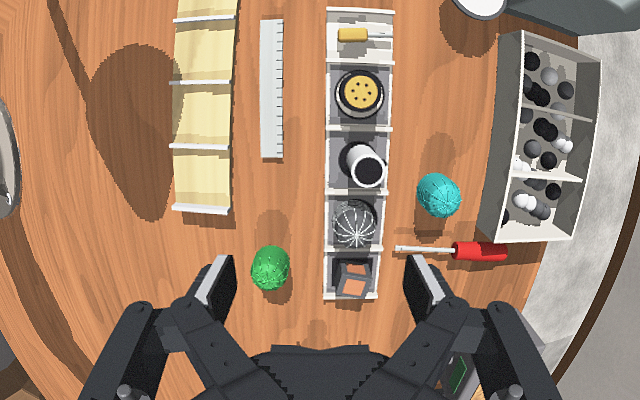

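The wrist view shows capsule face (361,91), sleeve bore (369,171), grille dome (355,222), and transformer copper (355,280). The empty rack's ribs run from (205,17) at the left to (200,209) at the right end.

Run:
```python
from h import *
import pickle
o=pickle.load(open("pics/w1.pkl","rb"));im=cv2.imread("pics/w1.png")
p=lambda a,z:ray("wrist",a,z,o).round(4)[:,:2]
h=cv2.cvtColor(im,cv2.COLOR_BGR2HSV)
def cen(m,box):
    x0,y0,x1,y1=box;m=m[y0:y1,x0:x1].astype(np.uint8)
    c=max(cv2.findContours(m,0,2)[0],key=cv2.contourArea);q,s,a=cv2.minAreaRect(c);return (np.array(q)+[x0,y0]),s,a
q,s,a=cen((h[...,0]>15)&(h[...,0]<35)&(h[...,1]>90),(330,65,392,118));print("caps",q,s,p(q,.04))
q,s,a=cen(h[...,2]<60,(340,150,390,192));print("bore",q,s,p(q,.064))
print("grille",p([[355,222]],.05))
q,s,a=cen((h[...,0]<15)&(h[...,1]>80),(328,255,378,300));print("copper",q,s,a,p(q,.044))
a=p([[174,20],[236,16],[173,209],[229,210]],.02);print("asm",a.tolist())
t=p([[328,64],[397,64],[327,127],[393,129],[325,192],[387,192],[325,250],[383,250]],.014);print("ribs",t.tolist())
cv2.imwrite("pics/w1c.png",cv2.resize(im[5:305,160:410],None,fx=2.4,fy=2,interpolation=2))
```

```text
caps [360.75000381  91.74999809] (33.23401641845703, 32.52690887451172) [[0.6431 0.0616]]
bore [368.00000381 170.5       ] (24.748737335205078, 26.16295051574707) [[ 0.6506 -0.0089]]
grille [[ 0.6443 -0.0659]]
copper [353.43243408 286.90540314] (21.20747184753418, 15.124706268310547) 9.462321281433105 [[ 0.6501 -0.1497]]
asm [[0.4466, 0.1433], [0.5172, 0.1402], [0.4363, -0.0713], [0.5073, -0.0694]]
ribs [[0.6121, 0.0891], [0.6832, 0.0942], [0.6135, 0.0237], [0.683, 0.0252], [0.614, -0.0469], [0.6826, -0.0446], [0.6168, -0.1183], [0.686, -0.1171]]
```

View pics/w1c.png

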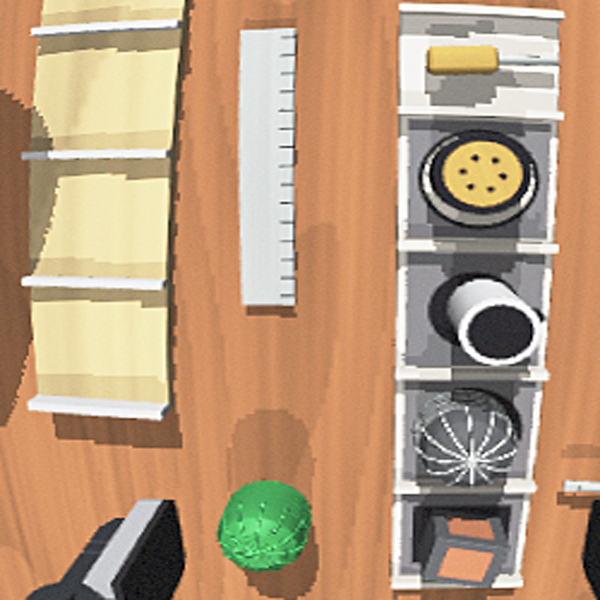

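Emit:
servo_tool --pt "0.03 0.03 0.013 0 -0.4" --pt "0.06 0.06 0.026 0 -0.4" --pt "0.09 0.088 0.039 0 -0.4" --pt "0.12 0.088 0.039 0 -0.4" --pt "0.12 0.088 0.039 0 -0.4" --pt "0.12 0.088 0.039 0 -0.4"

```text
clock: 2.35
tcp_pos: [0.6411, 0.0568, 0.2438]
orientation: [-0.02, 1.574, 0.023]
contact_force: [0.4, -0.7, 0.3]
grip_width: 0.0597
```

```bash
python3 w.py w2
```

```text
2.35 [0.6411 0.0568 0.2438] zangle deg 1.59
```

View pics/w2.png

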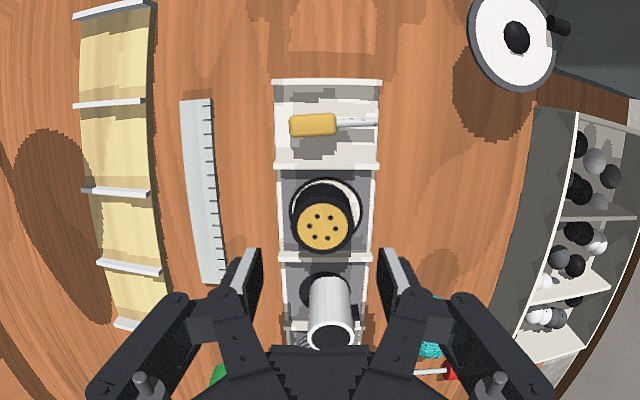

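Capsule face is at (323,226), between the fingers' line, with clear space on both sides.

Run:
```python
from h import *
import pickle
o=pickle.load(open("pics/w2.pkl","rb"));p=lambda a,z:ray("wrist",a,z,o).round(4)[:,:2].tolist()
print(p([[323,226],[331,329]],.04),p([[331,331]],.064)); print(p([[80,15],[153,3],[71,105],[144,102],[83,188],[152,193],[98,262],[162,271]],.02))
```

```text
[[0.6435, 0.0621], [0.6523, -0.0237]] [[0.6506, -0.0027]]
[[0.4538, 0.2158], [0.5244, 0.2096], [0.4441, 0.1445], [0.5184, 0.1396], [0.4466, 0.0761], [0.5183, 0.0735], [0.4429, 0.0061], [0.5139, 0.0062]]
```

Emit:
servo_tool --pt "0.02 0.0045 0.002 0 -0.4" --pt "0.045 0.0045 0.002 0 -0.4" --pt "0.06 0.0045 0.002 0 -0.4" --pt "0.06 0.0045 0.002 0 1" --pt "0.06 0.0045 0.002 0 1" --pt "0.06 0.0045 0.002 0 1" --pt "0.06 0.0045 0.002 0 1" --pt "0.06 0.0045 0.002 0 1" --force 40

```text
clock: 3.2
tcp_pos: [0.6438, 0.0615, 0.1858]
orientation: [-0.02, 1.57, 0.023]
contact_force: [-0.2, 0.5, -0.2]
grip_width: 0.039
```

Emit:
servo_tool --pt "-0.03 0 0 0 1" --pt "-0.07 0 0 0 1" --pt "-0.08 -0.02 -0.035 1 1" --pt "-0.08 -0.04 -0.075 2 1" --pt "-0.08 -0.06 -0.115 3 1" --pt "-0.08 -0.091 -0.155 4 1" --pt "-0.08 -0.091 -0.1735 4 1" --pt "-0.08 -0.091 -0.1735 4 1"

```text
clock: 4.0
tcp_pos: [0.4701, -0.0356, 0.2655]
orientation: [0.036, 1.572, -0.035]
contact_force: [0.4, -0.2, -0.8]
grip_width: 0.0388
```

```bash
python3 w.py w3
```

```text
4.0 [ 0.4701 -0.0356  0.2655] zangle deg -2.56
```

View pics/w3.png

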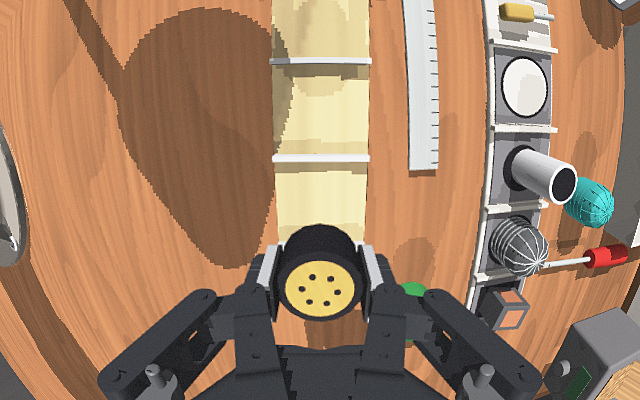

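The capsule is held at (320,285) over the last bay. The ribs run (272,62)-(370,61) and (273,158)-(370,158), and the rib at the right end is hidden.

Run:
```python
from h import *
import pickle
o=pickle.load(open("pics/w3.pkl","rb"));p=lambda a,z:ray("wrist",a,z,o).round(4)[:,:2].tolist()
print(p([[272,62],[370,61],[273,158],[370,158]],.018),p([[278,235],[367,235],[276,120],[369,120]],.010))
```

```text
[[0.4428, 0.0728], [0.5103, 0.0706], [0.439, 0.0043], [0.5088, 0.0012]] [[0.4358, -0.0609], [0.5082, -0.0642], [0.442, 0.0309], [0.5097, 0.028]]
```

Emit:
servo_tool --pt "0.03 0.0025 0.0024 0 1" --pt "0.06 0.0025 0.0024 0 1" --pt "0.075 0.0025 0.0024 0 1" --pt "0.079 0.0025 0.0024 0 1" --pt "0.079 0.0025 0.0024 0 1" --pt "0.079 0.0025 0.0024 0 0" --pt "0.079 0.0025 0.0024 0 -0.3" --pt "0.079 0.0025 0.0024 0 -0.3"

```text
clock: 4.85
tcp_pos: [0.4753, -0.0322, 0.1878]
orientation: [0.035, 1.567, -0.033]
contact_force: [0.1, 0.2, -0.5]
grip_width: 0.0552
```

Emit:
servo_tool --pt "-0.03 0 0 0 -0.4" --pt "-0.07 0 0 0 -0.4" --pt "-0.085 0.006 0.035 -1 -0.4" --pt "-0.085 0.013 0.075 -2 -0.4" --pt "-0.085 0.02 0.115 -3 -0.4" --pt "-0.085 0.03 0.155 -3 -0.4" --pt "-0.085 0.03 0.174 -3 -0.4" --pt "-0.085 0.03 0.174 -3 -0.4"

```text
clock: 5.65
tcp_pos: [0.6522, -0.0098, 0.2739]
orientation: [-0.005, 1.565, 0.009]
contact_force: [-0.4, -0.6, -0.3]
grip_width: 0.0599
```

```bash
python3 w.py w4
```

```text
5.65 [ 0.6522 -0.0098  0.2739] zangle deg 0.49
```

View pics/w4.png

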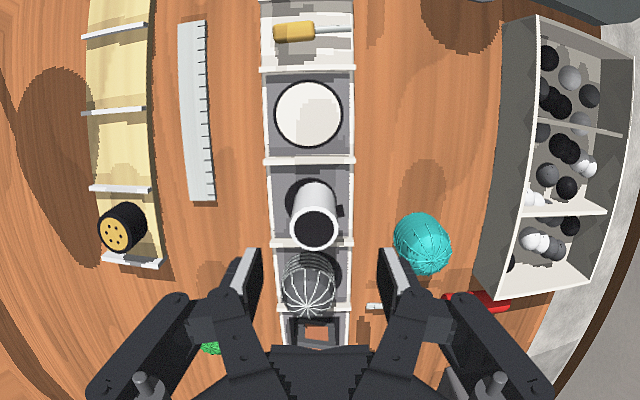

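The capsule stands upright in the right bay at (123,226). The sleeve top is at (315,229) and the grille dome at (308,288).

Run:
```python
from h import *
import pickle
o=pickle.load(open("pics/w4.pkl","rb"));p=lambda a,z:ray("wrist",a,z,o).round(4)[:,:2].tolist()
print(p([[315,229]],.064),p([[308,110]],.010),p([[310,287]],.045),p([[115,230]],.04))
```

```text
[[0.6516, -0.0092]] [[0.6456, 0.0624]] [[0.6477, -0.0684]] [[0.4799, -0.027]]
```

Emit:
servo_tool --pt "0.03 0 -0.0015 0 -0.4" --pt "0.06 0 -0.0015 0 -0.4" --pt "0.08 0 -0.0015 0 -0.4" --pt "0.08 0 -0.0015 0 -0.4" --pt "0.08 0 -0.0015 0 1" --pt "0.08 0 -0.0015 0 1" --pt "0.08 0 -0.0015 0 1" --pt "0.08 0 -0.0015 0 1"

```text
clock: 6.5
tcp_pos: [0.6498, -0.0098, 0.1953]
orientation: [-0.005, 1.565, 0.008]
contact_force: [-2.6, -0.4, 6.7]
grip_width: 0.0312
```

Emit:
servo_tool --pt "0 0 0 0 1" --pt "0 0 0 0 1"

```text
clock: 6.7
tcp_pos: [0.6501, -0.0098, 0.196]
orientation: [-0.005, 1.564, 0.008]
contact_force: [-0.3, 0.4, -0.5]
grip_width: 0.0307
```

Emit:
servo_tool --pt "-0.03 0 0 0 1" --pt "-0.07 0 0 0 1" --pt "-0.085 0.01 -0.035 1 1" --pt "-0.085 0.02 -0.075 2 1" --pt "-0.085 0.03 -0.115 3 1" --pt "-0.085 0.0475 -0.155 3 1" --pt "-0.085 0.0475 -0.174 3 1" --pt "-0.085 0.0475 -0.174 3 1"

```text
clock: 7.5
tcp_pos: [0.4723, 0.0364, 0.2797]
orientation: [0.033, 1.566, -0.033]
contact_force: [1.2, -1.4, -1.5]
grip_width: 0.0311
```

Emit:
servo_tool --pt "0 0 0 0 1"

```text
clock: 7.6
tcp_pos: [0.4729, 0.0363, 0.2801]
orientation: [0.033, 1.564, -0.033]
contact_force: [-0.3, -0.8, -1.4]
grip_width: 0.0309
```

Target (0.4755, 0.0365), down to z ≈ 0.197.

Emit:
servo_tool --pt "0.03 0 0.002 0 1" --pt "0.06 0 0.002 0 1" --pt "0.078 0 0.002 0 1" --pt "0.083 0 0.002 0 1" --pt "0.083 0 0.002 0 1" --pt "0.083 0 0.002 0 0.2" --pt "0.083 0 0.002 0 0" --pt "0.083 0 0.002 0 -0.2"

```text
clock: 8.4
tcp_pos: [0.476, 0.0362, 0.1979]
orientation: [0.034, 1.562, -0.033]
contact_force: [0.1, 0.5, 0.4]
grip_width: 0.0513
```

Emit:
servo_tool --pt "0 0 0 0 -0.2"

```text
clock: 8.5
tcp_pos: [0.4761, 0.0362, 0.1984]
orientation: [0.034, 1.562, -0.033]
contact_force: [0.2, -0.0, -0.6]
grip_width: 0.0513
```

Emit:
servo_tool --pt "-0.035 0 0 0 -0.2" --pt "-0.08 0 0 0 -0.5" --pt "-0.09 -0.02 0.035 -1 -0.5" --pt "-0.09 -0.045 0.075 -2 -0.5" --pt "-0.09 -0.07 0.115 -3 -0.5" --pt "-0.09 -0.095 0.155 -3 -0.5" --pt "-0.09 -0.1077 0.176 -3 -0.5" --pt "-0.09 -0.1077 0.176 -3 -0.5"

```text
clock: 9.3
tcp_pos: [0.6487, -0.0824, 0.2898]
orientation: [-0.004, 1.56, 0.004]
contact_force: [-0.9, -0.0, -0.5]
grip_width: 0.0638
```

```bash
python3 w.py w5
```

```text
9.3 [ 0.6487 -0.0824  0.2898] zangle deg 0.3
```

View pics/w5.png

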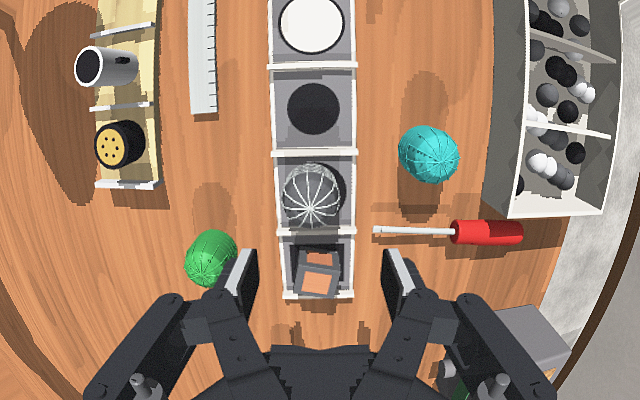

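Sleeve and capsule stand upright. The grille pole is at (311,203), its bay ribs at rows 153 and 232, the turquoise decoy's left edge at (399,155), the green one's right edge at (237,250) and the driver tip at (373,230).

```bash
python3 - <<'E'
from h import *
import pickle
o=pickle.load(open("pics/w5.pkl","rb"));p=lambda a,z:ray("wrist",a,z,o).round(4)[:,:2].tolist()
print("pole",p([[311,203]],.058),"ribs",p([[275,154],[356,153],[276,232],[356,231]],.015),"turq",p([[399,158]],.025),"green",p([[237,250]],.025),"drv",p([[373,230]],.01),"sleeve out",p([[313,108]],.01),"caps",p([[313,23]],.01))
E
python3 - <<'E'
import cv2;im=cv2.imread("pics/w5.png")[225:305,270:360];cv2.imwrite("pics/w5c.png",cv2.resize(im,None,fx=6,fy=6,interpolation=2))
E
```

```text
pole [[0.6464, -0.0728]] ribs [[0.6168, -0.0468], [0.6821, -0.0458], [0.6148, -0.1161], [0.6851, -0.1151]] turq [[0.7155, -0.0472]] green [[0.5803, -0.1295]] drv [[0.7013, -0.1167]] sleeve out [[0.6474, -0.0102]] caps [[0.6471, 0.0593]]
```

View pics/w5c.png

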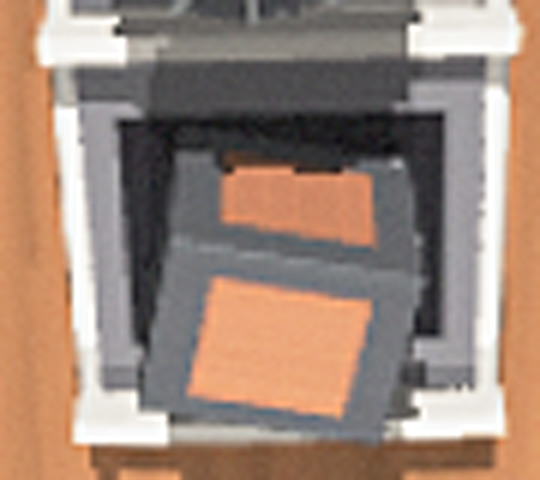

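Emit:
servo_tool --pt "0.04 0.0045 -0.0015 0 -0.5" --pt "0.08 0.0045 -0.0015 0 -0.5" --pt "0.1 0.0045 -0.0015 0 -0.5" --pt "0.106 0.0045 -0.0015 0 -0.5" --pt "0.106 0.0045 -0.0015 0 -0.5" --pt "0.106 0.0045 -0.0015 0 1" --pt "0.106 0.0045 -0.0015 0 1" --pt "0.106 0.0045 -0.0015 0 1"

```text
clock: 10.15
tcp_pos: [0.6472, -0.0755, 0.1857]
orientation: [-0.005, 1.559, 0.006]
contact_force: [-3.0, -0.3, 6.7]
grip_width: 0.0432
```

Emit:
servo_tool --pt "0 0 0 0 1" --pt "0 0 0 0 1" --pt "0 0 0 0 1"

```text
clock: 10.45
tcp_pos: [0.6473, -0.0756, 0.186]
orientation: [-0.005, 1.559, 0.006]
contact_force: [-0.7, 0.2, -1.4]
grip_width: 0.043
```

Run:
```python
from h import *
import pickle
o=pickle.load(open("pics/w5.pkl","rb"))
q=ray("wrist",np.array([[175,240],[420,275],[380,437],[140,410]])/6+[270,225],.044,o)[:,:2]
print(q.round(4).tolist(),q.mean(0))
for i in range(4):d=q[(i+1)%4]-q[i];print(np.linalg.norm(d),np.degrees(np.arctan2(d[1],d[0])))
```

```text
[[0.6362, -0.1319], [0.6697, -0.1377], [0.6649, -0.166], [0.6304, -0.161]] [ 0.65032118 -0.14915477]
0.03393058530775113 -9.830536190654342
0.028693894181537068 -99.4777345020618
0.03486305325577483 171.84082275142828
0.02971942424192759 78.7408399801981
```

Emit:
servo_tool --pt "-0.035 0 0 0 1" --pt "-0.08 0 0 0 1" --pt "-0.09 0.025 -0.025 1 1" --pt "-0.09 0.06 -0.056 2 1" --pt "-0.09 0.095 -0.088 3 1" --pt "-0.09 0.13 -0.12 3 1" --pt "-0.09 0.165 -0.152 3 1" --pt "-0.09 0.183 -0.168 3 1"

```text
clock: 11.25
tcp_pos: [0.4739, 0.109, 0.274]
orientation: [0.033, 1.559, -0.031]
contact_force: [-0.3, 0.1, -1.2]
grip_width: 0.0426
```

Emit:
servo_tool --pt "0 0 0 0 1" --pt "0 0 0 0 1"

```text
clock: 11.45
tcp_pos: [0.4738, 0.1093, 0.2742]
orientation: [0.032, 1.559, -0.03]
contact_force: [1.7, -0.6, -0.2]
grip_width: 0.0425
```

Emit:
servo_tool --pt "0.04 -0.002 0.003 0 1" --pt "0.07 -0.002 0.003 0 1" --pt "0.083 -0.002 0.003 0 1" --pt "0.088 -0.002 0.003 0 1" --pt "0.088 -0.002 0.003 0 1" --pt "0.088 -0.002 0.003 0 0" --pt "0.088 -0.002 0.003 0 -0.2" --pt "0.088 -0.002 0.003 0 -0.4"

```text
clock: 12.25
tcp_pos: [0.4782, 0.1072, 0.1868]
orientation: [0.032, 1.558, -0.03]
contact_force: [-0.6, -0.3, 0.5]
grip_width: 0.0601
```

Emit:
servo_tool --pt "0 0 0 0 -0.4" --pt "0 0 0 0 -0.4"

```text
clock: 12.45
tcp_pos: [0.4784, 0.1072, 0.1871]
orientation: [0.032, 1.557, -0.03]
contact_force: [-0.2, -0.4, 0.6]
grip_width: 0.0595
```

Emit:
servo_tool --pt "-0.035 0 0 0 -0.4" --pt "-0.08 0 0 0 -0.4" --pt "-0.1 -0.025 0.018 1 -0.4" --pt "-0.1 -0.063 0.045 3 -0.4" --pt "-0.1 -0.101 0.073 5 -0.4" --pt "-0.1 -0.139 0.1 7 -0.4" --pt "-0.1 -0.177 0.128 7 -0.4" --pt "-0.1 -0.214 0.156 7 -0.4"

```text
clock: 13.25
tcp_pos: [0.6251, -0.1149, 0.289]
orientation: [0.129, 1.553, -0.126]
contact_force: [0.6, 0.4, -0.3]
grip_width: 0.0595
```

```bash
python3 w.py w6
```

```text
13.25 [ 0.6251 -0.1149  0.289 ] zangle deg -9.3
```

View pics/w6.png

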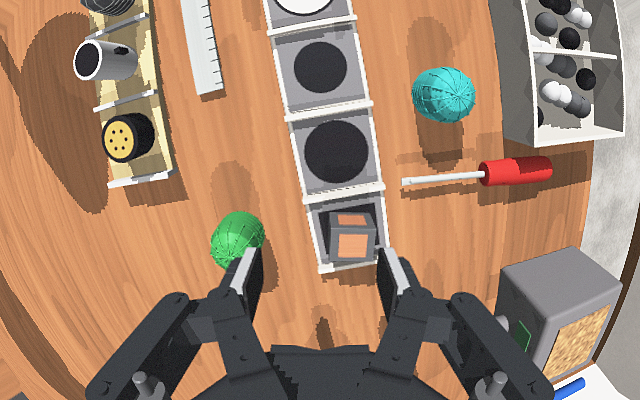

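The transformer's top copper is at (352,246) and its edges are now square to the jaws. The green decoy at (238,240) lies under the left finger's present spot but clear of the goal.

Run:
```python
from h import *
import pickle
o=pickle.load(open("pics/w6.pkl","rb"));p=lambda a,z:ray("wrist",a,z,o).round(4)[:,:2]
c=p([[352,246]],.044)[0];M=R.from_rotvec(o["orientation"]).as_matrix()
print(c,p([[263,245]],.025),M.T@(np.r_[c,0.0]-o["tcp_pos"]), M[:,0])
```

```text
[ 0.6496 -0.1499] [[ 0.5753 -0.1468]] [ 0.28925012 -0.03149149  0.0259564 ] [ 1.36635037e-02  9.48646593e-04 -9.99906200e-01]
```

Emit:
servo_tool --pt "0 -0.02 0.018 0 -0.4" --pt "0 -0.0315 0.0264 0 -0.4" --pt "0.03 -0.0315 0.0264 0 -0.4" --pt "0.06 -0.0315 0.0264 0 -0.4" --pt "0.09 -0.0315 0.0264 0 -0.4" --pt "0.105 -0.0315 0.0264 0 -0.4" --pt "0.105 -0.0315 0.0264 0 -0.4" --pt "0.105 -0.0315 0.0264 0 1"

```text
clock: 14.1
tcp_pos: [0.651, -0.159, 0.1854]
orientation: [0.131, 1.548, -0.135]
contact_force: [-1.2, 0.6, -0.3]
grip_width: 0.0464
```

Emit:
servo_tool --pt "0 0 0 0 1" --pt "0 0 0 0 1" --pt "0 0 0 0 1" --pt "0 0 0 0 1" --force 60

```text
clock: 14.5
tcp_pos: [0.6517, -0.1589, 0.187]
orientation: [0.131, 1.546, -0.136]
contact_force: [-0.6, 0.7, 6.3]
grip_width: 0.0352
```

```bash
python3 w.py w7
python3 - <<'E'
from h import *
o=get_obs();M=R.from_rotvec(o["orientation"]).as_matrix();print(M.round(4),o["tcp_pos"]+M[:,0]*.155,o["contact_force"])
E
```

```text
14.5 [ 0.6517 -0.1589  0.187 ] zangle deg -9.77
[[ 2.060e-02  1.696e-01  9.853e-01]
 [-4.400e-03  9.855e-01 -1.695e-01]
 [-9.998e-01 -9.000e-04  2.100e-02]] [ 0.65488792 -0.15961935  0.03199992] [-0.3750953   0.35832023  6.87123093]
```

View pics/w7.png

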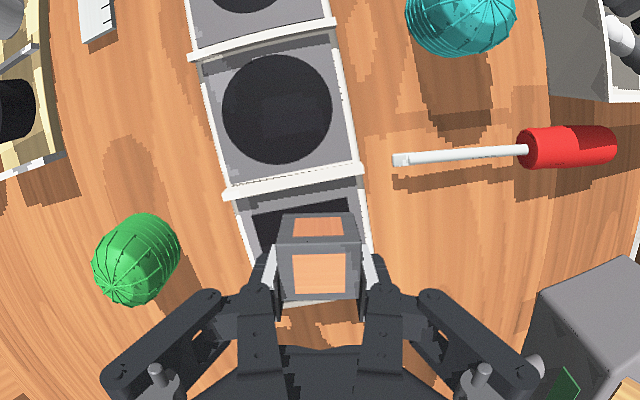

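The transformer is square in the jaws (centre about (320,272)), but the pads sit ~9 mm off its middle. I'll regrip it.

Emit:
servo_tool --pt "0 0 0 0 0" --pt "0 0 0 0 -0.2" --pt "0 0 0 0 -0.2" --pt "0 0.005 0 0 -0.2" --pt "0 0.009 0 0 -0.2" --pt "0 0.009 0 0 -0.2" --pt "0 0.009 0 0 -0.2" --pt "0 0.009 0 0 0"

```text
clock: 15.35
tcp_pos: [0.6532, -0.1502, 0.1869]
orientation: [0.131, 1.546, -0.136]
contact_force: [0.3, 0.1, 1.1]
grip_width: 0.043
```

```bash
python3 w.py w8;python3 - <<'E'
from h import *
import pickle
im=cv2.imread("pics/w8.png");h=cv2.cvtColor(im,cv2.COLOR_BGR2HSV)[220:320,270:370]
m=((h[...,0]>5)&(h[...,0]<18)&(h[...,1]>80)&(h[...,2]>225)).astype(np.uint8)
o=pickle.load(open("pics/w8.pkl","rb"));M=R.from_rotvec(o["orientation"]).as_matrix()
for c in cv2.findContours(m,0,2)[0]:
    if cv2.contourArea(c)>300:
        q=np.array(cv2.minAreaRect(c)[0])+[270,220];w=ray("wrist",q,.044,o)[0];print(q,w,M.T@(w-o["tcp_pos"]))
E
```

```text
15.35 [ 0.6532 -0.1502  0.1869] zangle deg -9.77
[319.45426941 289.5821228 ] [ 0.65718386 -0.14944986  0.044     ] [0.14297211 0.00155331 0.00079614]
```

Emit:
servo_tool --pt "0.001 0 0 0 1" --pt "0.001 0 0 0 1" --pt "0.001 0 0 0 1" --pt "0.001 0 0 0 1" --pt "0.001 0 0 0 1" --force 60

```text
clock: 15.9
tcp_pos: [0.6534, -0.1504, 0.187]
orientation: [0.131, 1.545, -0.136]
contact_force: [-3.1, 0.5, 7.5]
grip_width: 0.0352
```

Emit:
servo_tool --pt "-0.03 0 0 0 1" --pt "-0.065 0 0 0 1" --pt "-0.1 0 0 0 1" --pt "-0.1 0.01 0 0 1" --pt "-0.1 0.03 -0.01 0 1" --pt "-0.1 0.06 -0.025 0 1" --pt "-0.1 0.06 -0.025 0 1" --pt "-0.1 0.06 -0.025 0 1"

```text
clock: 16.7
tcp_pos: [0.6365, -0.0853, 0.2856]
orientation: [0.13, 1.547, -0.134]
contact_force: [0.4, 0.1, -2.2]
grip_width: 0.0351
```

Emit:
servo_tool --pt "0 0.032 -0.028 -1 1" --pt "0 0.065 -0.056 -2 1" --pt "0 0.098 -0.085 -4 1" --pt "0 0.131 -0.113 -6 1" --pt "0 0.164 -0.142 -7 1" --pt "0 0.197 -0.17 -7 1" --pt "0 0.22 -0.19 -7 1" --pt "0 0.231 -0.2 -7 1"

```text
clock: 17.5
tcp_pos: [0.4769, 0.178, 0.2811]
orientation: [0.032, 1.551, -0.037]
contact_force: [0.4, -0.2, -0.7]
grip_width: 0.0351
```

Emit:
servo_tool --pt "0 0 0 0 1" --pt "0 0 0 0 1"

```text
clock: 17.7
tcp_pos: [0.4775, 0.1772, 0.2809]
orientation: [0.032, 1.551, -0.038]
contact_force: [-0.2, -0.6, -1.5]
grip_width: 0.035
```

```bash
python3 w.py w9
python3 - <<'E'
from h import *
o=get_obs();M=R.from_rotvec(o["orientation"]).as_matrix();print(M.round(4),o["tcp_pos"]+M[:,0]*.155, M.T@(np.array([.481,.1764,.032])-o["tcp_pos"]))
E
```

```text
17.7 [0.4775 0.1772 0.2809] zangle deg -2.55
[[ 0.0193  0.0459  0.9988]
 [-0.0047  0.9989 -0.0458]
 [-0.9998 -0.0038  0.0195]] [0.48077985 0.1759332  0.12590164] [ 0.24888518  0.0008375  -0.00162969]
```

View pics/w9.png

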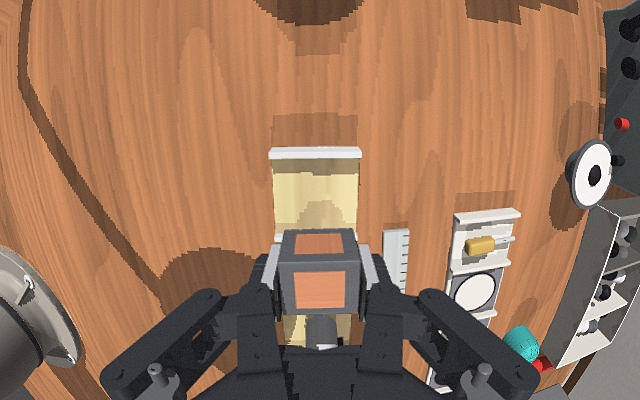

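The transformer is held over the leftmost bay at (320,272). Bay edges run from columns 272 to 360, so it is well centred, with the left end wall at row 153.

Emit:
servo_tool --pt "0.04 0.001 -0.0015 0 1" --pt "0.07 0.001 -0.0015 0 1" --pt "0.088 0.001 -0.0015 0 1" --pt "0.094 0.001 -0.0015 0 1" --pt "0.094 0.001 -0.0015 0 1" --pt "0.094 0.001 -0.0015 0 0.1" --pt "0.094 0.001 -0.0015 0 -0.1" --pt "0.094 0.001 -0.0015 0 -0.3"

```text
clock: 18.55
tcp_pos: [0.4787, 0.1768, 0.1871]
orientation: [0.034, 1.55, -0.04]
contact_force: [0.0, 0.1, 0.5]
grip_width: 0.0556
```

Emit:
servo_tool --pt "0 0 0 0 -0.3" --pt "0 0 0 0 -0.4" --pt "-0.03 0 0 0 -0.4" --pt "-0.07 0 0 0 -0.4" --pt "-0.1 0 0 0 -0.4" --pt "-0.15 0 0 0 -0.4" --pt "-0.15 -0.02 0 0 -0.4" --pt "-0.15 -0.04 0 0 -0.4"

```text
clock: 19.35
tcp_pos: [0.4741, 0.1378, 0.3391]
orientation: [0.033, 1.547, -0.038]
contact_force: [-0.2, -0.3, -0.7]
grip_width: 0.0599
```

```bash
python3 w.py w10
python3 - <<'E'
from h import *
t=grab_frame("top")[:,:,::-1];cv2.imwrite("pics/top2.png",t);cv2.imwrite("pics/w10v.png",np.vstack([cv2.imread("pics/w10.png")[:300],cv2.resize(t[165:285,220:400],(640,300),interpolation=2)]))
E
```

```text
19.35 [0.4741 0.1378 0.3391] zangle deg -2.61
```

View pics/w10v.png

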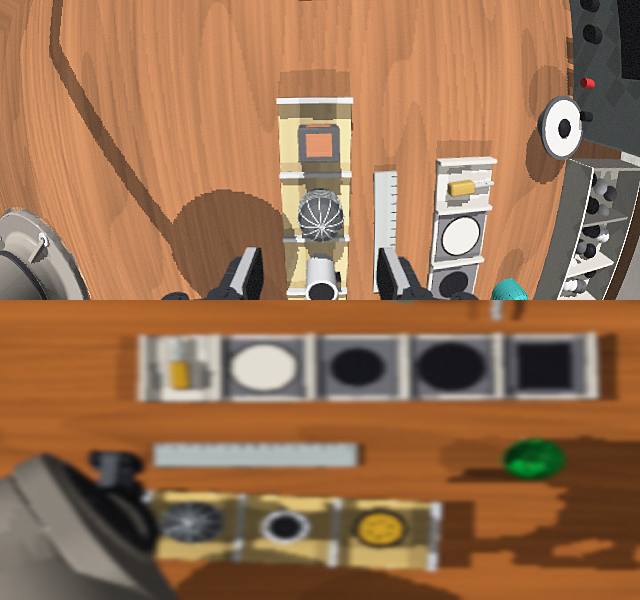

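All four stand upright in the order transformer, grille, sleeve, capsule (wrist: copper (319,146), grille pole (321,217); top strip: grille (190,522), sleeve (285,526), capsule (381,528)). Next I'll check the offsets within the bays.

Run:
```python
from h import *
import pickle
o=pickle.load(open("pics/w10.pkl","rb"))
S=lambda q:np.array([q[0]/640*180+220-.4,(q[1]-300)/2.5+165-.4])
L={"tr_w":ray("wrist",[319,146],.044,o),"gr_w":ray("wrist",[321,217],.058,o),"gr_t":ray("top",S([190,522]),.04),"sl_t":ray("top",S([285,526]),.064),"ca_t":ray("top",S([381,528]),.04)}
th=-.0405;x=np.array([np.cos(th),np.sin(th)]);y=np.array([-np.sin(th),np.cos(th)])
for k,v in L.items():d=v[0,:2]-[.4768,.0715];print(k,v[0].round(4),"rack xy",(d@x).round(4),(d@y).round(4))
```

```text
tr_w [0.4835 0.1753 0.044 ] rack xy 0.0025 0.104
gr_w [0.4822 0.1149 0.058 ] rack xy 0.0036 0.0436
gr_t [0.4807 0.1047 0.04  ] rack xy 0.0026 0.0333
sl_t [0.4784 0.0351 0.064 ] rack xy 0.003 -0.0363
ca_t [ 0.4771 -0.0328  0.04  ] rack xy 0.0045 -0.1042
```

Run:
```python
from h import *
import pickle
o=pickle.load(open("pics/w10.pkl","rb"))
for z in(.01,.038):print(z,ray("wrist",[[321,188]],z,o)[:,:2].round(4))
print("ribs",ray("wrist",[[315,175],[316,239]],.018,o)[:,:2].round(4))
a=cv2.resize(cv2.imread("pics/w10.png")[165:255,265:365],None,fx=5,fy=5,interpolation=2)
b=cv2.resize(cv2.imread("pics/top2.png")[230:285,250:350],None,fx=5,fy=5,interpolation=2)
cv2.imwrite("pics/gr.png",np.vstack([a[:300+150],b]))
```

```text
0.01 [[0.4841 0.1263]]
0.038 [[0.4837 0.1352]]
ribs [[0.4788 0.1424]
 [0.4763 0.073 ]]
```

View pics/gr.png

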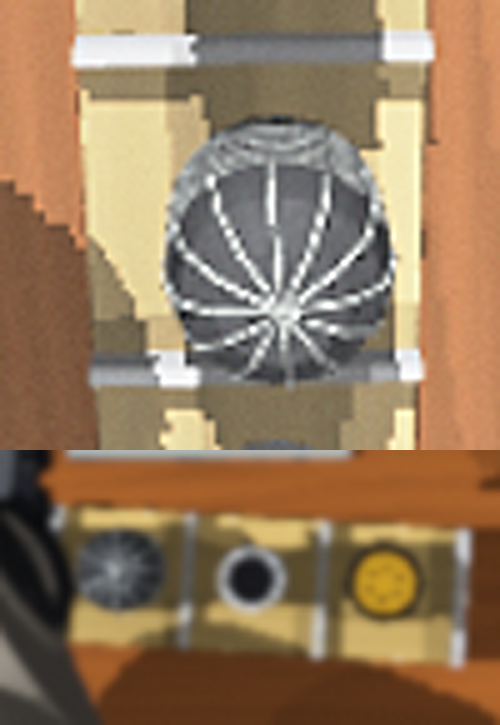

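The grille pole is really at row 228, and its near skirt edge puts its centre about 2 mm from the bay middle. All four parts are within 5 mm of their bay middles, so I'm handing in.

```bash
python3 -c "
from bench import *
print(get_obs()['qvel'].round(3));hand_in()"
```

```text
[-0.029  0.022 -0.032 -0.015 -0.006 -0.009 -0.04 ]
the job is handed in; nothing more can be done
```

All four parts now stand upright in the assembly rack in reverse order: transformer, grille, sleeve, capsule from left to right. I handed the job in at about 19.5 s.

- **Position:** My last pictures put each part within about 5 mm of its bay's middle. All four sit about 2.5–4.5 mm too far from the robot, the capsule most.
- **Transformer grasp:** The first grip was about 9 mm off centre along the pads, so I released and regripped it before lifting.
- **Disagreeing check:** One wrist reading put the grille 8 mm off. An enlarged crop showed I had picked the wrong pixel row, and both the skirt edge and the top view put it within about 2 mm along the rack.
- **Other objects:** I never touched the jack plug, rule, decoys or screwdriver. The last views show the plug, the rule and both decoys in place. I did not compare the carton, bowl, bottle, speaker or screwdriver with their starting positions. Nothing I saw suggests they moved.
- **Forces:** Measured tool forces stayed under about 9 N at the end of every move.

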